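# Shut the ribbon case

### The job

Two low display cases with sliding top doors stand on the haberdashery counter, both left open. Slide the door of the larger case, the one with the ribbon reels in it, fully shut against the frame at its far end. Leave the door of the smaller case of button tubes as it stands.

Things in the scene. Friction and masses are not known exactly. Their poses are not given: they have to be found in the camera images.
- reel_door (a joint): Sliding top door (light-wood frame round a clear pane, 170 x 173 mm) of the larger cream display case (340 x 200 mm, 104 mm high, holding flat ribbon reels 72 mm across). Slides level along the case; value = metres open: 0 shut against the far end frame, 0.146 widest. Stays where left (2.5 N friction, no spring or latch).
- reel_pull (a point): Top centre of the pull bar on the larger (reel) case's door: upright wooden bar mid-door, 55 mm long across the track, 16 mm thick, standing 34 mm above the door's frame. This point is 134 mm above the counter, 34 mm above the door, 30 mm above the case's rim; door reaches 85 mm either way along the track. Axes: x level, in the closing direction (away from the robot, up to 30 degrees askew), y along the bar, z up.
- tube_door (a joint): Sliding top door (same make, 135 x 113 mm) of the smaller cream display case (270 x 140 mm, 79 mm high, holding upright button tubes 23 mm across); to be left as it is. Slides level along the case; value = metres open: 0 shut against the far end frame, 0.111 widest. Stays where left (2.5 N friction, no spring or latch).
- tube_pull (a point): Top centre of the pull bar on the smaller (tube) case's door: upright wooden bar mid-door, 55 mm long across the track, 16 mm thick, standing 34 mm above the door's frame. This point is 109 mm above the counter, 34 mm above the door, 30 mm above the case's rim; door reaches 67 mm either way along the track. Axes: x level, in the closing direction (away from the robot, up to 30 degrees askew), y along the bar, z up.

How it is judged:
By the outcome, as a careful person would: the job done as asked, in the order asked, and still so for the second after the job is handed in, with the robot touching nothing.
It also fails if it takes over 29 s, if anything falls off the work surface, if the arm or the gripper's body presses on something with over 40 N, if the wrist force passes 120 N, or if a joint passes its speed limit or range.

### The arm

A 6-joint arm with a two-finger parallel gripper is mounted at the origin on the work surface. World frame = base frame: x ahead of the robot, y to its left, z up, the work surface at z = 0. Lengths are in m, angles in rad, forces in N, time in s.
With the tool pointing down it reaches from about 0.35 to 0.85 m from the base axis. Payload 8.1 kg.
Tool frame: the origin (TCP) lies midway between the tips of the shut fingers; the grasp point (between the pads) lies 19 mm behind it (bot.grip_depth is the distance from the TCP to the grasp point, in m); z points along the fingers, y is the direction in which the jaws open and shut (so a half turn about z gives the same grasp; the last joint's range is limited). The gripper opens to 85 mm and grips with 20 to 120 N. Pads are 22 mm wide; open, the fingers measure 114 mm over their backs; the gripper's body (76 mm by 85 mm) begins 54 mm behind the grasp point. The pads swing forward as they close: fully open they stand 13 mm farther back than shut.
Start: joints at [-1.366, 0.13, 1.488, -0, 1.523, -0.085], TCP at [0.171, -0.575, 0.231] pointing down, gripper open.
Joint ranges: [-2.96, 2.96], [-0.89, 2.26], [0.02, 2.5], [-1.34, 4.48], [0, 2.73], [-2.66, 2.66]. Speed limits (rad/s): [2.39, 2.39, 2.79, 3.14, 3.14, 3.14].

### API

Orientations are given as a unit quaternion [x, y, z, w].
In Python, from plant import status, cams, bot gives the robot as it stands. The module is installed in compiled form; this text tells all that it offers.
- The arm moves only by the tool step_arm, never from a script. Its argument "series" is a list of rows, each an object of numbers: "x", "y", "z": the shift along the tool's x, y, z in mm; "rx", "ry", "rz": the turn, a rotation vector about the tool's x, y, z in degrees. A call has 1 to 12 rows; each row shifts and turns the commanded pose from where the row before left it, along the tool's axes as they then stand; what a row does not reach is not made up. A row lasts 1/10 s, in which the tool goes at most 50 mm and 8.59 degrees, less where a joint would pass 70% of its speed; a pose out of reach is approached as far as the arm can. A call with a gripper value outside its range is refused whole. "jaw" is the finger opening in mm, from 0 to 85.4, set as the call begins (left out, the last holds). The fingers move at their own pace and stop on an object; "newtons" is the grip in N (left out, the last holds). Time passes only in rows, so rows that do not move let the fingers close. It gives the time, the measured TCP pose, the force and the opening at its end, in the units of the state.
- status.observe(): the state, without advancing time (a new reading comes with each control period).
- cams.capture(name): name is "side" or "top"; returns the picture (384x512x3 uint8, red, green, blue); there is no depth.
- cams.calibration(name): a dict with "fx", "fy", "cx", "cy" (pixels), "k1" (the pictures are not rectified: a ray, as slopes to the right and down, at radius r is drawn at 1 + k1 r^2 times it, then the intrinsics apply), "rvec" (rotation vector, rad) and "tvec" (3), from world to camera coordinates, as OpenCV has them. Camera axes: x right, y down, z forward; pixel columns grow to the right and rows downward; lengths in m; the calibration is good to about 2 mm. A picture is of the moment at which its call begins. calibration takes no time and is no camera call.
- bot.sign_off(): hands the job in, once; it reports no verdict.
The state is a dict: "t": time; "joint_positions": joint angles; "qvel": joint speeds; "tau": joint torques, N m; "eef_pos": TCP position; "tool_rot": TCP orientation; "force": force on the tool from outside, world axes, zero at the start; "wrist_torque": the same for the moment, N m; "opening": finger opening in m.
Only numpy, scipy, OpenCV 4.12 (cv2) and the standard library are available. Lean on these libraries where they do the work, as an engineer would, in place of code of your own. Each camera call takes 0.05 s, during which the arm holds its last target. There are 200 camera calls.

## Working session

There is one attempt and no reset: what is moved stays moved. The work goes in short steps, Python scripts to look and compute and a tool call to move; the robot and the scene stay as the last step left them, time stands still between calls to the robot, and variables do not carry over. Pictures are saved under pics/ and viewed, about 8 in all and at most 12, crops included, and the job is handed in when it is done.

Besides the shell and the picture viewer there is one more tool, called as name(argument=value, ...), one argument or row to a line, values as JSON. step_arm: Moves the arm, as the interface text tells. Its arguments: {"type":"object","properties":{"series":{"type":"array"},"jaw":{"type":"number"},"newtons":{"type":"number"}},"required":["series"]}

```bash
mkdir -p pics; cat > h.py <<'E'
import numpy as np, cv2
from plant import status, cams, bot
def snap(n,f):
    im=cams.capture(n); cv2.imwrite('pics/'+f,im[:,:,::-1]); return im
def ray(n,u,v):
    c=cams.calibration(n); d=np.array([(u-c['cx'])/c['fx'],(v-c['cy'])/c['fy']]); s=d.copy()
    for _ in range(30): s=d/(1+c['k1']*(s@s))
    R=cv2.Rodrigues(np.array(c['rvec'],float))[0]; t=np.array(c['tvec'],float).ravel()
    return -R.T@t, R.T@np.array([s[0],s[1],1])
def onz(n,u,v,z):
    o,d=ray(n,u,v); return o+d*(z-o[2])/d[2]
def proj(n,p):
    c=cams.calibration(n); R=cv2.Rodrigues(np.array(c['rvec'],float))[0]
    q=R@np.array(p,float)+np.array(c['tvec'],float).ravel(); s=q[:2]/q[2]; s=s*(1+c['k1']*(s@s))
    return np.array([c['fx']*s[0]+c['cx'],c['fy']*s[1]+c['cy']])
E
python3 - <<'E'
from h import *
a=snap('top','t1.png');b=snap('side','s1.png')
for n in('top','side'): print(n,ray(n,256,192))
print(status.observe())
E
```

```text
top (array([0.45179208, 0.02431254, 0.86986206]), array([ 0.21911364, -0.00230839, -0.97570637]))
side (array([ 0.34206811, -0.63907418,  0.71803552]), array([ 0.31159637,  0.69884224, -0.6442842 ]))
{'t': 0.1, 'joint_positions': array([-1.36638722e+00,  1.31057424e-01,  1.48915292e+00,  2.13589488e-05,
        1.52297664e+00, -8.54011458e-02]), 'qvel': array([ 0.00067075, -0.00135565, -0.00329119,  0.00109524, -0.00034449,
        0.00073874]), 'tau': array([ 1.17594151e-03, -5.70951784e+01, -5.01942337e+01, -1.31673723e-04,
        8.20600282e-03,  8.73986323e-06]), 'eef_pos': array([ 0.17139392, -0.57450471,  0.23037576]), 'tool_rot': array([ 9.89519370e-01,  1.44397992e-01, -3.67586766e-05, -7.96391015e-04]), 'force': array([-0.37333247,  0.90463075, -0.45271115]), 'wrist_torque': array([-0.03015803,  0.04627127, -0.01611754]), 'opening': 0.08552951061333924}
```

View pics/t1.png

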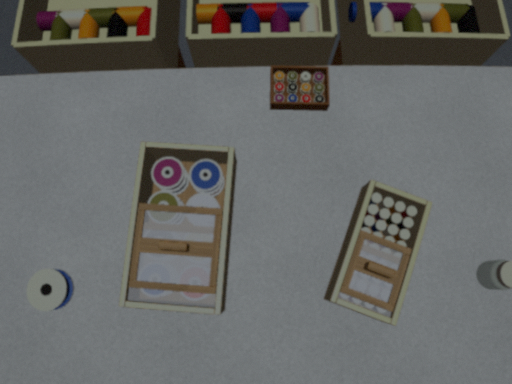

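View pics/s1.png

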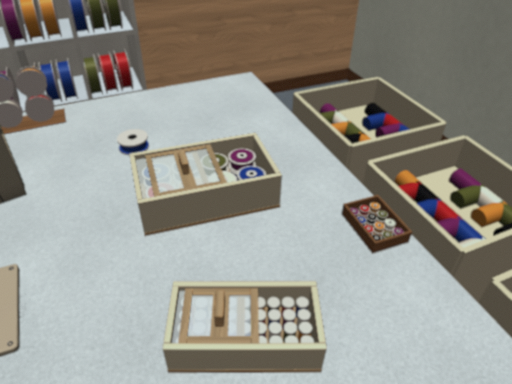

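The top view shows the reel case at left, with rim corners about (142,145), (234,149), (220,312) and (124,307). Its pull is at about (174,247), and the door's far edge is near row 208. The tube case is at right with its pull at (380,270). The side view agrees, with the reel pull at (184,160).

```bash
python3 - <<'E'
from h import *
im=cv2.imread('pics/t1.png')
for z,l in((.104,[(142,145),(234,149),(220,312),(124,307)]),(.134,[(174,245),(161,243),(187,246)]),(.1,[(138,206),(222,211),(132,288),(216,293)])):
    print(z,[onz('top',*p,z).round(3) for p in l])
P=[onz('top',*p,.104)[:2] for p in[(142,145),(234,149),(220,312),(124,307)]]
print([np.linalg.norm(P[i]-P[(i+1)%4]) for i in range(4)])
ax=(P[0]+P[1]-P[2]-P[3]);print('yaw deg',np.degrees(np.arctan2(ax[1],ax[0])))
print('side pull',onz('side',184,153,.134), proj('side',onz('top',174,245,.134)))
c=im[130:330,105:255]; cv2.imwrite('pics/t1c.png',cv2.resize(c,None,fx=4,fy=4,interpolation=2)[:, :][0:800:1])
cv2.imwrite('pics/t1c.png',cv2.resize(c,(450,600),interpolation=2))
c=im=cv2.imread('pics/s1.png')[125:235,120:290]; cv2.imwrite('pics/s1c.png',cv2.resize(c,(680,440),interpolation=2))
E
```

```text
0.104 [array([0.73 , 0.261, 0.104]), array([0.717, 0.067, 0.104]), array([0.389, 0.096, 0.104]), array([0.4  , 0.283, 0.104])]
0.134 [array([0.516, 0.181, 0.134]), array([0.52 , 0.206, 0.134]), array([0.514, 0.156, 0.134])]
0.1 [array([0.6  , 0.264, 0.1  ]), array([0.586, 0.092, 0.1  ]), array([0.436, 0.269, 0.1  ]), array([0.425, 0.104, 0.1  ])]
[np.float64(0.1948619504808423), np.float64(0.32869442548662714), np.float64(0.18717692926804722), np.float64(0.33067018765976913)]
yaw deg -4.353649788550443
side pull [0.5217289  0.19373009 0.134     ] [183.26668768 156.39539697]
```

View pics/t1c.png

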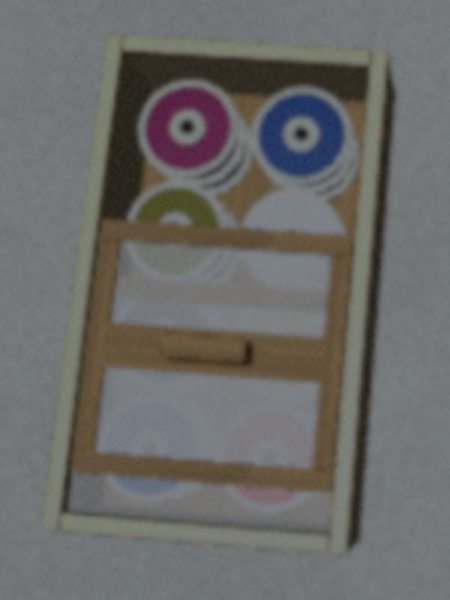

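View pics/s1c.png

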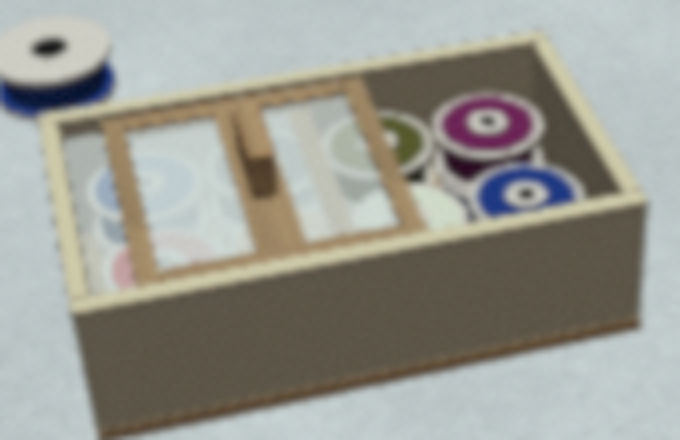

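Measured: the bar is at about (0.517, 0.182), yaw about -4.4°, and the door is open roughly 0.115 m. I'll push the bar from behind with shut fingers.

step_arm(
  series=[
    {"rz":7},
    {"rz":7},
    {"rz":7},
    {"x":40},
    {"x":40},
    {"x":40},
    {"x":40},
    {"x":40},
    {"x":40},
    {"y":-40},
    {"y":-40},
    {"y":-40},
  ],
  jaw=0,
  newtons=20,
)

```text
schema error: expected keys x, y, z, rx, ry, rz
```

step_arm(
  series=[
    {"y":-45},
    {"y":-45},
    {"y":-45},
    {"y":-45},
    {"y":-45},
    {"y":-45},
    {"y":-45},
    {"y":-45},
    {"y":-45},
    {"y":-45},
    {"y":-45},
    {"y":-45},
  ],
)

```text
schema error: expected keys x, y, z, rx, ry, rz
```

step_arm(
  series=[
    {"y":-45},
    {"y":-45},
    {"y":-30},
    {},
    {},
    {},
  ],
)

```text
schema error: expected keys x, y, z, rx, ry, rz
```

All six keys are needed in each row.

step_arm(
  series=[
    {"x":0,"y":0,"z":0,"rx":0,"ry":0,"rz":7},
    {"x":0,"y":0,"z":0,"rx":0,"ry":0,"rz":7},
    {"x":0,"y":0,"z":0,"rx":0,"ry":0,"rz":7},
    {"x":40,"y":0,"z":0,"rx":0,"ry":0,"rz":0},
    {"x":40,"y":0,"z":0,"rx":0,"ry":0,"rz":0},
    {"x":40,"y":0,"z":0,"rx":0,"ry":0,"rz":0},
    {"x":40,"y":0,"z":0,"rx":0,"ry":0,"rz":0},
    {"x":40,"y":0,"z":0,"rx":0,"ry":0,"rz":0},
    {"x":40,"y":0,"z":0,"rx":0,"ry":0,"rz":0},
    {"x":0,"y":-40,"z":0,"rx":0,"ry":0,"rz":0},
    {"x":0,"y":-40,"z":0,"rx":0,"ry":0,"rz":0},
    {"x":0,"y":-40,"z":0,"rx":0,"ry":0,"rz":0},
  ],
  jaw=0,
  newtons=20,
)

```text
t: 1.3
eef_pos: [0.4201, -0.4721, 0.229]
tool_rot: [0.999, -0.038, -0.001, -0.001]
force: [0.9, -0.4, -0.2]
opening: 0.0001
```

step_arm(
  series=[
    {"x":0,"y":-45,"z":0,"rx":0,"ry":0,"rz":0},
    {"x":0,"y":-45,"z":0,"rx":0,"ry":0,"rz":0},
    {"x":0,"y":-45,"z":0,"rx":0,"ry":0,"rz":0},
    {"x":0,"y":-45,"z":0,"rx":0,"ry":0,"rz":0},
    {"x":0,"y":-45,"z":0,"rx":0,"ry":0,"rz":0},
    {"x":0,"y":-45,"z":0,"rx":0,"ry":0,"rz":0},
    {"x":0,"y":-45,"z":0,"rx":0,"ry":0,"rz":0},
    {"x":0,"y":-45,"z":0,"rx":0,"ry":0,"rz":0},
    {"x":0,"y":-45,"z":0,"rx":0,"ry":0,"rz":0},
    {"x":0,"y":-45,"z":0,"rx":0,"ry":0,"rz":0},
    {"x":0,"y":-45,"z":0,"rx":0,"ry":0,"rz":0},
    {"x":0,"y":-45,"z":0,"rx":0,"ry":0,"rz":0},
  ],
)

```text
t: 2.5
eef_pos: [0.4609, 0.0665, 0.2311]
tool_rot: [0.999, -0.038, -0.0, 0.0]
force: [1.0, -0.3, -0.5]
opening: 0.0
```

step_arm(
  series=[
    {"x":0,"y":-40,"z":0,"rx":0,"ry":0,"rz":0},
    {"x":0,"y":-40,"z":0,"rx":0,"ry":0,"rz":0},
    {"x":0,"y":-30,"z":0,"rx":0,"ry":0,"rz":0},
    {"x":0,"y":-10,"z":0,"rx":0,"ry":0,"rz":0},
    {"x":0,"y":0,"z":0,"rx":0,"ry":0,"rz":0},
    {"x":0,"y":0,"z":0,"rx":0,"ry":0,"rz":0},
    {"x":0,"y":0,"z":0,"rx":0,"ry":0,"rz":0},
  ],
)

```text
t: 3.2
eef_pos: [0.4706, 0.183, 0.2312]
tool_rot: [0.999, -0.039, -0.0, 0.0]
force: [0.3, -0.2, -0.3]
opening: 0.0002
```

step_arm(
  series=[
    {"x":0,"y":0,"z":30,"rx":0,"ry":0,"rz":0},
    {"x":0,"y":0,"z":30,"rx":0,"ry":0,"rz":0},
    {"x":0,"y":0,"z":25,"rx":0,"ry":0,"rz":0},
    {"x":0,"y":0,"z":15,"rx":0,"ry":0,"rz":0},
    {"x":0,"y":0,"z":10,"rx":0,"ry":0,"rz":0},
    {"x":0,"y":0,"z":8,"rx":0,"ry":0,"rz":0},
    {"x":0,"y":0,"z":0,"rx":0,"ry":0,"rz":0},
    {"x":0,"y":0,"z":0,"rx":0,"ry":0,"rz":0},
  ],
)

```text
t: 4.0
eef_pos: [0.4712, 0.1845, 0.1142]
tool_rot: [0.999, -0.038, 0.001, -0.0]
force: [-0.0, -0.1, 0.9]
opening: 0.0003
```

```bash
python3 - <<'E'
from h import *
im=snap('side','s2.png')
cv2.imwrite('pics/s2c.png',cv2.resize(im[60:235,100:290,::-1],(651,600),interpolation=2))
E
```

```text
(no output)
```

View pics/s2c.png

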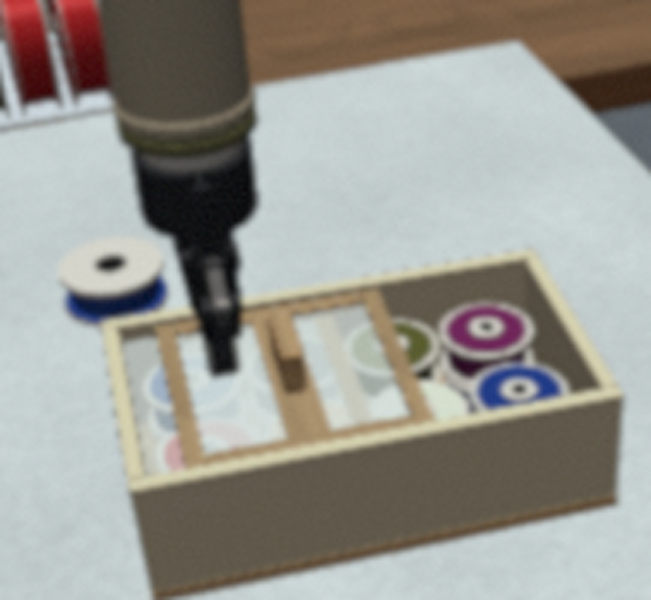

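The fingertips (crop 222,370) are just behind the bar (crop 288,350), centred and clear of everything. Next is the push, slow so the door isn't thrown ahead of the fingers.

step_arm(
  series=[
    {"x":8,"y":0,"z":0,"rx":0,"ry":0,"rz":0},
    {"x":8,"y":0,"z":0,"rx":0,"ry":0,"rz":0},
    {"x":6,"y":0,"z":0,"rx":0,"ry":0,"rz":0},
    {"x":6,"y":0,"z":0,"rx":0,"ry":0,"rz":0},
    {"x":8,"y":0,"z":0,"rx":0,"ry":0,"rz":0},
    {"x":8,"y":0,"z":0,"rx":0,"ry":0,"rz":0},
    {"x":8,"y":0,"z":0,"rx":0,"ry":0,"rz":0},
    {"x":8,"y":0,"z":0,"rx":0,"ry":0,"rz":0},
    {"x":8,"y":0,"z":0,"rx":0,"ry":0,"rz":0},
    {"x":8,"y":0,"z":0,"rx":0,"ry":0,"rz":0},
    {"x":8,"y":0,"z":0,"rx":0,"ry":0,"rz":0},
    {"x":6,"y":0,"z":0,"rx":0,"ry":0,"rz":0},
  ],
)

```text
t: 5.25
eef_pos: [0.5609, 0.1772, 0.1131]
tool_rot: [0.999, -0.038, -0.0, 0.0]
force: [-3.8, -1.2, 0.7]
opening: -0.0
```

step_arm(
  series=[
    {"x":6,"y":0,"z":0,"rx":0,"ry":0,"rz":0},
    {"x":6,"y":0,"z":0,"rx":0,"ry":0,"rz":0},
    {"x":6,"y":0,"z":0,"rx":0,"ry":0,"rz":0},
    {"x":4,"y":0,"z":0,"rx":0,"ry":0,"rz":0},
    {"x":4,"y":0,"z":0,"rx":0,"ry":0,"rz":0},
    {"x":2,"y":0,"z":0,"rx":0,"ry":0,"rz":0},
    {"x":2,"y":0,"z":0,"rx":0,"ry":0,"rz":0},
    {"x":0,"y":0,"z":0,"rx":0,"ry":0,"rz":0},
  ],
)

```text
t: 6.05
eef_pos: [0.5905, 0.1753, 0.1134]
tool_rot: [0.999, -0.038, 0.0, -0.0]
force: [-0.3, -0.1, -0.2]
opening: 0.0001
```

step_arm(
  series=[
    {"x":2,"y":0,"z":0,"rx":0,"ry":0,"rz":0},
    {"x":2,"y":0,"z":0,"rx":0,"ry":0,"rz":0},
    {"x":2,"y":0,"z":0,"rx":0,"ry":0,"rz":0},
    {"x":2,"y":0,"z":0,"rx":0,"ry":0,"rz":0},
    {"x":2,"y":0,"z":0,"rx":0,"ry":0,"rz":0},
  ],
)

```text
t: 6.55
eef_pos: [0.6004, 0.1745, 0.1134]
tool_rot: [0.999, -0.038, 0.0, -0.0]
force: [-2.8, -0.3, 1.0]
opening: -0.0
```

```bash
python3 - <<'E'
from h import *
im=snap('side','s3.png')
cv2.imwrite('pics/s3c.png',cv2.resize(im[60:235,100:290,::-1],(651,600),interpolation=2))
s=status.observe();print(s['force'],s['eef_pos'])
E
```

```text
[-0.97820236  0.81025974 -0.20244351] [0.60066651 0.17443721 0.11339462]
```

View pics/s3c.png

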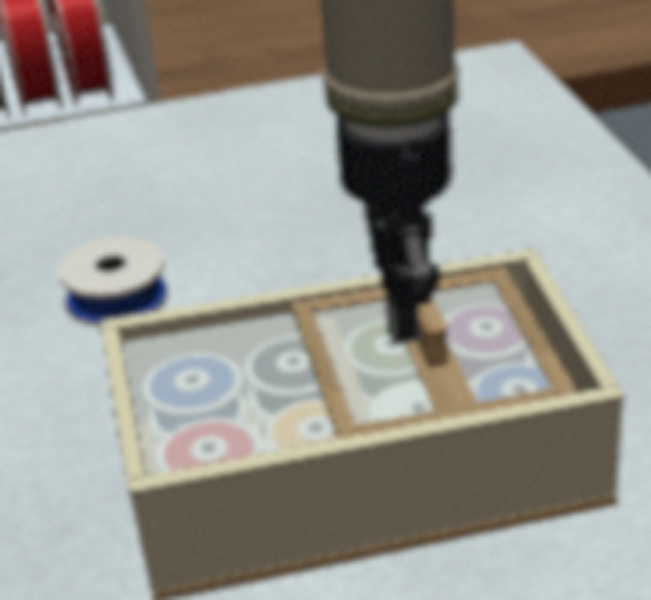

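The fingers are on the bar (crop 430,335) and a gap of about 15 mm remains at the far frame. I'll continue in 2 mm steps.

step_arm(
  series=[
    {"x":2,"y":0,"z":0,"rx":0,"ry":0,"rz":0},
    {"x":2,"y":0,"z":0,"rx":0,"ry":0,"rz":0},
    {"x":2,"y":0,"z":0,"rx":0,"ry":0,"rz":0},
    {"x":2,"y":0,"z":0,"rx":0,"ry":0,"rz":0},
    {"x":1,"y":0,"z":0,"rx":0,"ry":0,"rz":0},
    {"x":1,"y":0,"z":0,"rx":0,"ry":0,"rz":0},
  ],
)

```text
t: 7.2
eef_pos: [0.6103, 0.1736, 0.1134]
tool_rot: [0.999, -0.038, 0.0, -0.0]
force: [-2.3, 0.2, 0.7]
opening: -0.0001
```

step_arm(
  series=[
    {"x":1,"y":0,"z":0,"rx":0,"ry":0,"rz":0},
    {"x":1,"y":0,"z":0,"rx":0,"ry":0,"rz":0},
    {"x":1,"y":0,"z":0,"rx":0,"ry":0,"rz":0},
  ],
)

```text
t: 7.5
eef_pos: [0.6133, 0.1734, 0.1134]
tool_rot: [0.999, -0.038, 0.0, -0.0]
force: [-2.4, 0.3, 0.4]
opening: -0.0003
```

step_arm(
  series=[
    {"x":1,"y":0,"z":0,"rx":0,"ry":0,"rz":0},
    {"x":1,"y":0,"z":0,"rx":0,"ry":0,"rz":0},
  ],
)

```text
t: 7.7
eef_pos: [0.6153, 0.1732, 0.1134]
tool_rot: [0.999, -0.038, 0.0, 0.0]
force: [-1.9, -0.2, 0.6]
opening: -0.0002
```

step_arm(
  series=[
    {"x":1,"y":0,"z":0,"rx":0,"ry":0,"rz":0},
    {"x":1,"y":0,"z":0,"rx":0,"ry":0,"rz":0},
  ],
)

```text
t: 7.9
eef_pos: [0.6172, 0.173, 0.1133]
tool_rot: [0.999, -0.038, 0.0, 0.0]
force: [-3.3, -0.2, 1.2]
opening: -0.0002
```

step_arm(
  series=[
    {"x":1,"y":0,"z":0,"rx":0,"ry":0,"rz":0},
    {"x":1,"y":0,"z":0,"rx":0,"ry":0,"rz":0},
  ],
)

```text
t: 8.1
eef_pos: [0.6173, 0.173, 0.1133]
tool_rot: [0.999, -0.038, -0.002, 0.0]
force: [-17.4, -0.4, 10.8]
opening: -0.0001
```

The TCP stalled and the force jumped from about 3 to 17 N, so the door is against the frame. I'll back off and lift clear.

step_arm(
  series=[
    {"x":-2,"y":0,"z":0,"rx":0,"ry":0,"rz":0},
    {"x":-5,"y":0,"z":0,"rx":0,"ry":0,"rz":0},
    {"x":-10,"y":0,"z":0,"rx":0,"ry":0,"rz":0},
    {"x":-13,"y":0,"z":0,"rx":0,"ry":0,"rz":0},
    {"x":0,"y":0,"z":-20,"rx":0,"ry":0,"rz":0},
    {"x":0,"y":0,"z":-35,"rx":0,"ry":0,"rz":0},
    {"x":0,"y":0,"z":-40,"rx":0,"ry":0,"rz":0},
    {"x":0,"y":0,"z":-40,"rx":0,"ry":0,"rz":0},
    {"x":0,"y":0,"z":-15,"rx":0,"ry":0,"rz":0},
    {"x":0,"y":0,"z":0,"rx":0,"ry":0,"rz":0},
    {"x":0,"y":0,"z":0,"rx":0,"ry":0,"rz":0},
  ],
)

```text
t: 9.2
eef_pos: [0.5887, 0.1752, 0.2621]
tool_rot: [0.999, -0.038, -0.0, 0.0]
force: [-0.7, 0.4, -1.1]
opening: 0.0003
```

```bash
python3 - <<'E'
from h import *
im=snap('side','s4.png')
cv2.imwrite('pics/s4c.png',cv2.resize(im[110:380,100:340,::-1],(533,600),interpolation=2))
d=cv2.absdiff(im,cv2.imread('pics/s1.png')[:,:,::-1])[275:375,160:330];print('tube diff',d.max(),d.mean())
s=status.observe();print(s['t'],s['force'],s['eef_pos'])
E
```

```text
tube diff 5 0.908
9.25 [-1.04061281 -0.03082645  0.6560941 ] [0.58818776 0.17505316 0.26089971]
```

View pics/s4c.png

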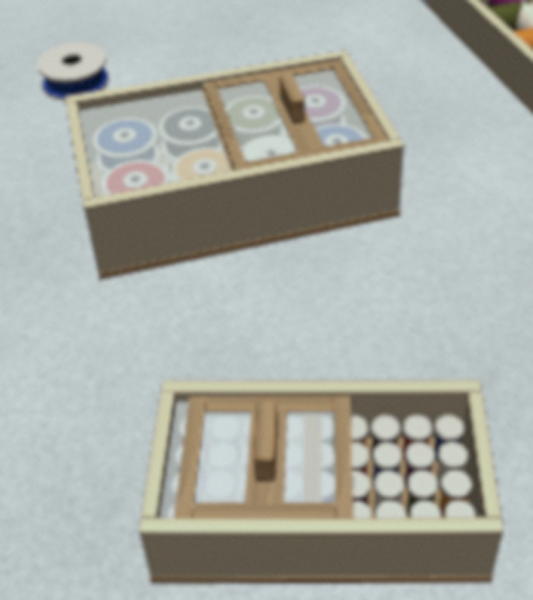

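The reel door's far frame (crop 365,100) now meets the case's end frame with no gap. The tube case looks the same as at the start.

```bash
python3 -c "
from plant import bot
bot.sign_off()"
```

```text
the job is handed in; nothing more can be done
```

The larger (reel) case's door is fully shut against its far frame, and I've handed the job in. I slid it shut by pushing its pull bar from behind with closed fingers, taking the last stretch in 1–2 mm steps.

- **At the stop:** the tool stalled at x = 0.617 m and the force rose from about 3 N to 17 N. I then backed off and lifted clear.
- **Final picture:** no gap shows at the far end of the reel case. The smaller (tube) case matches the first picture to within noise, so its door has not moved.
- **Arm and time:** the arm is clear of everything at 0.26 m height, with force readings near zero, at about 9.3 s.

My early corner measurements of the reel case came out about 3–6% smaller than its stated size. I therefore relied on contact with the frame, not a computed distance, to tell when the door was shut.

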